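# Put the mixed order tray right and scan it

## Task

A drawer knob has strayed into one of the three trays of turned furniture feet: set it down in the grey rework box and stand a spare foot of the same size as the others upright in the bay it left. Then take the scanner from its cradle, read that tray's label and no other, holding the scanner still for about a second, square to the label with its window about 10 cm from it and pointed at the label's middle, and put the scanner back properly in its cradle. Don't drop anything, and leave everything else as it stands.

Things in the scene. Friction and masses are not known exactly. Their poses are not given: they have to be found in the camera images.
- tray_a: fixed plywood order tray, 80 mm (x) by 150 mm (y), walls and divider 5 mm thick and 22 mm high, floor 5 mm, lined grey. Two bays side by side along y, 70 x 68 mm inside, their middles 36.5 mm to +y and -y of the tray's; one foot belongs in each. Origin under its centre, z up. A ticket holder slopes up behind it (+x). The trays are alike; which stands where changes.
- label_a: paper bar-code label, 44 x 70 mm, on the ticket holder of tray_a. Origin at its centre, 68 mm behind (+x) the tray's centre, 52 mm above the bench; z points straight out of the label, tilted 40 degrees from vertical towards the tray's -x; y across the tray. The holder (50 x 80 mm) spans heights 35 to 69 mm and 48 to 90 mm behind the tray's centre.
- tray_b: fixed plywood order tray, 80 mm (x) by 150 mm (y), walls and divider 5 mm thick and 22 mm high, floor 5 mm, lined grey. Two bays side by side along y, 70 x 68 mm inside, their middles 36.5 mm to +y and -y of the tray's; one foot belongs in each. Origin under its centre, z up. A ticket holder slopes up behind it (+x). The trays are alike; which stands where changes.
- label_b: paper bar-code label, 44 x 70 mm, on the ticket holder of tray_b. Origin at its centre, 68 mm behind (+x) the tray's centre, 52 mm above the bench; z points straight out of the label, tilted 40 degrees from vertical towards the tray's -x; y across the tray. The holder (50 x 80 mm) spans heights 35 to 69 mm and 48 to 90 mm behind the tray's centre.
- tray_c: fixed plywood order tray, 80 mm (x) by 150 mm (y), walls and divider 5 mm thick and 22 mm high, floor 5 mm, lined grey. Two bays side by side along y, 70 x 68 mm inside, their middles 36.5 mm to +y and -y of the tray's; one foot belongs in each. Origin under its centre, z up. A ticket holder slopes up behind it (+x). The trays are alike; which stands where changes.
- label_c: paper bar-code label, 44 x 70 mm, on the ticket holder of tray_c. Origin at its centre, 68 mm behind (+x) the tray's centre, 52 mm above the bench; z points straight out of the label, tilted 40 degrees from vertical towards the tray's -x; y across the tray. The holder (50 x 80 mm) spans heights 35 to 69 mm and 48 to 90 mm behind the tray's centre.
- knob: the stray piece: turned plain-beech mushroom drawer knob, 49 mm tall, standing in one of the six bays: foot 28 mm across, stem 21 mm, on top a cap 42 mm across with upright sides from 30 to 42 mm above its underside. Origin at the centre of its underside, z up. About 35 g.
- foot_1: turned plain-beech furniture foot: round collar below (42 mm across, 9 mm high), then a leg tapering from 33 to 29 mm, 64 mm tall in all; stands on its collar, origin at the centre of its underside, z up. One of the five that stand in the trays' other bays, to be left there.
- foot_2: turned plain-beech furniture foot: round collar below (42 mm across, 9 mm high), then a leg tapering from 33 to 29 mm, 64 mm tall in all; stands on its collar, origin at the centre of its underside, z up. One of the five that stand in the trays' other bays, to be left there.
- foot_3: turned plain-beech furniture foot: round collar below (42 mm across, 9 mm high), then a leg tapering from 33 to 29 mm, 64 mm tall in all; stands on its collar, origin at the centre of its underside, z up. One of the five that stand in the trays' other bays, to be left there.
- foot_4: turned plain-beech furniture foot: round collar below (42 mm across, 9 mm high), then a leg tapering from 33 to 29 mm, 64 mm tall in all; stands on its collar, origin at the centre of its underside, z up. One of the five that stand in the trays' other bays, to be left there.
- foot_5: turned plain-beech furniture foot: round collar below (42 mm across, 9 mm high), then a leg tapering from 33 to 29 mm, 64 mm tall in all; stands on its collar, origin at the centre of its underside, z up. One of the five that stand in the trays' other bays, to be left there.
- spare_foot: turned plain-beech furniture foot: round collar below (42 mm across, 9 mm high), then a leg tapering from 33 to 29 mm, 64 mm tall in all; stands on its collar, origin at the centre of its underside, z up. The spare of the right size, about 45 g, one of three pieces standing 66 mm apart in a row along y, in changing order, on a flat cork board (62 x 200 mm, 5 mm thick).
- long_foot: like the feet in the trays, same diameters, but 82 mm tall: a different size. Stands on the cork board; leave it. Origin at the centre of its underside.
- bun_foot: squat round bun foot, 52 mm across and 36 mm tall. Stands on the cork board; leave it. Origin at the centre of its underside.
- rework_box: fixed open grey plastic box for rejects, 125 mm (x) by 145 mm (y) and 60 mm high, walls and floor 4 mm; at the far left or far right, across from the scanner's cradle. Origin under its centre.
- scanner: cordless pistol-grip scanner, 180 g, parked nose down. Origin at the middle of its window; z runs back along the head to its rear at 105 mm; it reads along -z. Head 44 mm thick (x), 48 mm wide (y), flat-sided from 30 to 105 mm behind the window; nose (first 30 mm) 56 mm wide. Handle 30 mm wide (y), 36 mm thick, sticks out 92 mm along +x at 74 mm, leaning 9 degrees rearward.
- cradle: fixed black cradle, base 110 x 95 mm, origin under its centre. A trough leaning 35 degrees back: its back (-x side, 74 mm long) carries the head, a floor stops the nose, side walls 42 mm high along the trough stand 64 mm apart inside, a 16 mm lip closes the +x side. The nose has 4 mm of play at each side and at the lip. At the far left or right.
- parked (a point): point of the cradle (25 mm to +x, 42 mm up) where the middle of the window lies when the scanner is parked; axes as the cradle's. Parked, the scanner's z leans 35 degrees from vertical towards the cradle's -x, its y lies along the cradle's y and its handle points up and to the cradle's +x.
- glue_bottle: white glue bottle, 62 mm across, 165 mm tall, a bystander; origin at the centre of its underside
- wax_tin: round aluminium wax tin, 75 mm across, 39 mm tall, a bystander; origin at the centre of its underside
- sanding_block: cork sanding block, 74 x 46 x 34 mm, a bystander; origin at the centre of its underside
- tape_roll: roll of paper tape lying flat, 100 mm across, 25 mm high, a bystander; origin at the centre of its underside
Not all that is in view belongs to the job. What is shaped like the knob but yellow is not meant.

How it is judged:
By the outcome, as a careful person would: the job done as asked, in the order asked, and still so for the second after the job is handed in, with the robot touching nothing.
It also fails if it takes over 72 s, if anything falls off the work surface, if the arm or the gripper's body presses on something with over 40 N, if the wrist force passes 120 N, or if a joint passes its speed limit or range.

## Robot

A 7-joint arm with a two-finger parallel gripper is mounted at the origin on the work surface. World frame = base frame: x ahead of the robot, y to its left, z up, the work surface at z = 0. Lengths are in m, angles in rad, forces in N, time in s.
With the tool pointing down it reaches from about 0.425 to 0.875 m from the base axis. Payload 4.7 kg.
Tool frame: the origin (TCP) lies midway between the tips of the shut fingers; the grasp point (between the pads) lies 19 mm behind it (ctrl.pinch_z is the z of the grasp point in the tool frame, in m); z points along the fingers, y is the line along which they close (so a half turn about z gives the same grasp; the last joint's range is limited). The gripper opens to 87 mm and grips with 3 to 60 N. Pads are 19 mm wide; open, the fingers measure 117 mm over their backs; the gripper's body (75 mm by 190 mm) begins 51 mm behind the grasp point.
Start: joints at [-1.18, 0.321, -0.07, 1.45, 0.023, 1.371, -0.057], TCP at [0.239, 0.604, 0.196] pointing down, gripper open.
Joint ranges: [-2.86, 2.86], [-0.3, 2.09], [-1.38, 1.24], [0.06, 2.45], [-1.56, 4.7], [0.09, 2.05], [-2.69, 2.69]. Speed limits (rad/s): [2.57, 2.57, 3.14, 3.14, 3.14, 3.14, 3.14].

## Interface

Orientations are given as a rotation vector (axis times angle).
In Python, from cell import readout, camera, get_calibration, job, ctrl gives the robot as it stands.
- The arm moves only by the shell command python3 -m inch 'ROWS'. ROWS is a JSON object of lists of equal length, an entry for each row: "jaw": the opening, from 0 (shut) to 1 (fully open); "translation": the shift along the tool's x, y, z normalised to -1 to 1, where 1 is 0.4 m, a list of three; "roll": the turn about the tool's z normalised to -1 to 1, where 1 is 0.08 rad. In form: {"jaw": [jaw, ...], "translation": [[tx, ty, tz], ...], "roll": [roll, ...]}. A call has 1 to 8 rows; each row shifts and turns the commanded pose from where the row before left it, along the tool's axes as they then stand; what a row does not reach is not made up. A row lasts 1/8 s, in which the tool goes at most 62.5 mm and 10.7 degrees, less where a joint would pass 70% of its speed; a pose out of reach is approached as far as the arm can. A call with a number of a shift or a turn outside -1 to 1 is refused whole. A call with a gripper value outside its range is refused whole. The fingers move at their own pace and stop on an object; the grip force is fixed at half the most. Time passes only in rows, so rows that do not move let the fingers close. It gives the time, the measured TCP pose, the force, the opening and the grip force at its end, in the units of the state.
- readout.get_obs(): the state, without advancing time (a new reading comes with each control period).
- camera(name): name is "side" or "top" or "wrist"; returns the picture (480x640x3 uint8, red, green, blue); there is no depth.
- get_calibration(name): a dict with "K" (3x3 intrinsics, pixels), "eye" and "rotation" of the camera in the world; the wrist camera has in their place "tool_from_camera" (4x4, takes a point from camera to tool coordinates, whose origin is the TCP and whose axes are the flange's). Camera axes: x right, y down, z forward; pixel columns grow to the right and rows downward; lengths in m; the calibration is good to about 2 mm. A picture is of the moment at which its call begins: read the wrist's pose just before it. get_calibration takes no time and is no camera call.
- job.job_done(): hands the job in; it is judged then, once.
The state is a dict: "clock": time; "joint_positions": joint angles; "qvel": joint speeds; "joint_efforts": joint torques, N m; "tcp_pos": TCP position; "ee_rot": TCP orientation; "force": force on the tool from outside, world axes, zero at the start; "wrist_torque": the same for the moment, N m; "finger_gap": opening from 0.0 (shut) to 1.0 (fully open); "grasp_force": force on a finger pad.
Only numpy, scipy, OpenCV 4.12 (cv2) and the standard library are available. Lean on these libraries where they do the work, as an engineer would, in place of code of your own. Each camera call takes 0.05 s, during which the arm holds its last target. There are 200 camera calls.

## Working session

There is one attempt and no reset: what is moved stays moved. The work goes in short steps, Python scripts to look and compute and a shell command to move; the robot and the scene stay as the last step left them, time stands still between calls to the robot, and variables do not carry over. Pictures are saved under pics/ and viewed, at most 10 in all, crops included, and the job is handed in when it is done.

```bash
ls; mkdir -p pics; python3 - <<'E'
from cell import readout,camera,get_calibration,job,ctrl
import cv2,json
print(readout.get_obs(), ctrl.pinch_z)
for n in("top","side"):
    cv2.imwrite(f"pics/{n}0.png",camera(n)[:,:,::-1]); print(n,get_calibration(n))
print(get_calibration("wrist"))
E
```

```text
pics
{'clock': 0.0, 'joint_positions': array([-1.1798884 ,  0.32183327, -0.07010326,  1.45167963,  0.02259499,
        1.37080629, -0.05690842]), 'qvel': array([ 0.00055826, -0.00374664, -0.00021718,  0.00051987,  0.0009961 ,
       -0.00010102, -0.0009887 ]), 'joint_efforts': array([ 3.63611298e-04, -4.91290569e+01, -4.03707353e-01, -3.12532532e+01,
       -6.38120086e-02,  4.37305472e-02,  1.70811836e-04]), 'tcp_pos': array([0.23898123, 0.60381383, 0.19455273]), 'ee_rot': array([-5.88281234e-01, -3.08573925e+00,  3.01479195e-03]), 'force': array([ 0.56148094,  0.05332785, -0.18966284]), 'wrist_torque': array([ 0.00911393, -0.02920631,  0.00814114]), 'grasp_force': 0.0, 'finger_gap': 1.0029773739126266} -0.0187
top {'K': array([[442.3106496 ,   0.        , 316.78458767],
       [  0.        , 442.3106496 , 239.20894113],
       [  0.        ,   0.        ,   1.        ]]), 'eye': array([ 0.48565815, -0.0027659 ,  0.94738712]), 'rotation': array([-2.09827709,  2.15767912, -0.14552283])}
side {'K': array([[480.07818894,   0.        , 326.58435517],
       [  0.        , 480.07818894, 240.61486398],
       [  0.        ,   0.        ,   1.        ]]), 'eye': array([ 0.46388573, -0.80977748,  0.88625606]), 'rotation': array([-2.33670395,  0.20373591, -0.10877749])}
{'K': array([[404.41080394,   0.        , 321.09668092],
       [  0.        , 404.41080394, 238.74914128],
       [  0.        ,   0.        ,   1.        ]]), 'tool_from_camera': array([[-1.03161055e-03, -9.60876405e-01, -2.76975575e-01,
         7.54652951e-02],
       [ 9.99999362e-01, -1.11867060e-03,  1.56310856e-04,
        -1.52709408e-03],
       [-4.60039845e-04, -2.76975237e-01,  9.60876946e-01,
        -1.90036443e-01],
       [ 0.00000000e+00,  0.00000000e+00,  0.00000000e+00,
         1.00000000e+00]])}
```

View pics/top0.png

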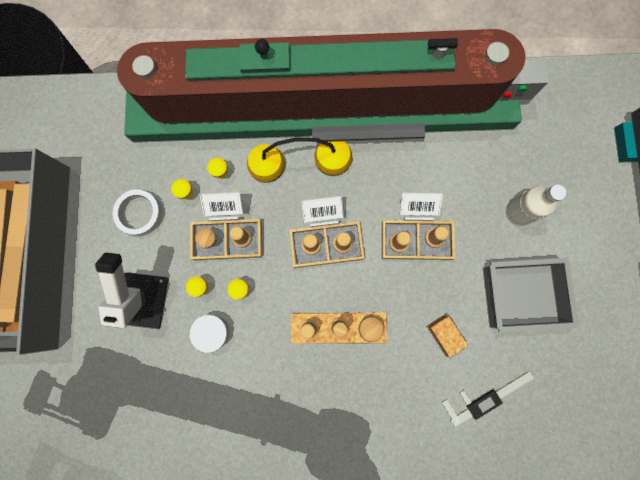

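View pics/side0.png

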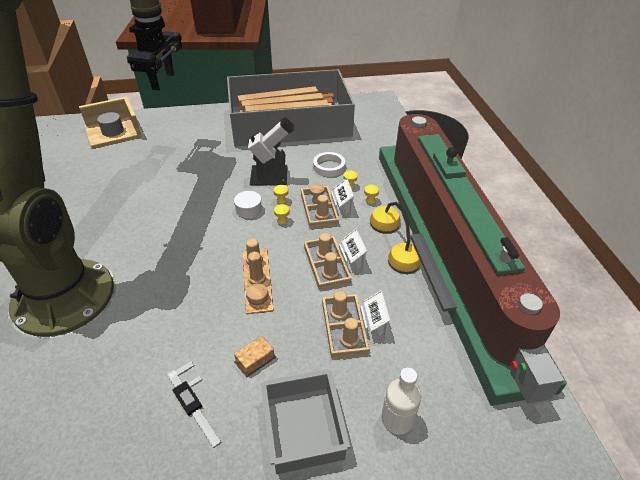

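The top view shows the knob (mushroom cap) in the left tray's left (+y) bay at (205,238). The cork board pieces are at (308,330), (340,328) and the bun at (371,328). The cradle with scanner is at (140,300) and the rework box at (528,293). In the side view the middle cork piece (255,262) looks the taller one. Next I'll measure.

```bash
cat > h.py <<'E'
import numpy as np,cv2
from scipy.spatial.transform import Rotation as R
from cell import readout,camera,get_calibration,ctrl
def pose(n):
    c=get_calibration(n)
    if n!="wrist": return c["K"],R.from_rotvec(c["rotation"]).as_matrix(),np.array(c["eye"])
    o=readout.get_obs(); Rt=R.from_rotvec(o["ee_rot"]).as_matrix(); T=c["tool_from_camera"]
    return c["K"],Rt@T[:3,:3],Rt@T[:3,3]+o["tcp_pos"]
def ray(P,u,v):
    K,Rm,e=P; return e,Rm@np.linalg.solve(K,[u,v,1.])
def onz(P,u,v,z):
    e,d=ray(P,u,v); return e+d*(z-e[2])/d[2]
def proj(P,X):
    K,Rm,e=P; p=K@(Rm.T@(np.array(X)-e)); return p[:2]/p[2]
E
python3 - <<'E'
from h import *
im=cv2.imread("pics/top0.png"); P=pose("top"); S=pose("side"); si=cv2.imread("pics/side0.png")
hsv=cv2.cvtColor(im,cv2.COLOR_BGR2HSV)
# labels: white quads
m=cv2.inRange(hsv,(0,0,205),(180,40,255)); m=cv2.morphologyEx(m,cv2.MORPH_CLOSE,np.ones((7,7)))
for c in cv2.findContours(m,0,2)[0]:
    if cv2.contourArea(c)>250:
        r=cv2.minAreaRect(c); print("white",np.round(r[0]),np.round(r[1]),round(r[2],1),onz(P,*r[0],.052).round(4))
# orange: trays, board
m=cv2.inRange(hsv,(8,80,80),(19,255,255)); m=cv2.morphologyEx(m,cv2.MORPH_CLOSE,np.ones((3,3)))
for c in cv2.findContours(m,0,2)[0]:
    if cv2.contourArea(c)>500:
        r=cv2.minAreaRect(c); b=cv2.boxPoints(r); print("orange",np.round(r[0]),np.round(r[1]),round(r[2],1),[onz(P,*q,.022)[:2].round(3).tolist() for q in b],onz(P,*r[0],.022).round(4))
# dark: cradle
m=cv2.inRange(hsv,(0,0,0),(180,255,60)); 
for c in cv2.findContours(m[240:350,90:190].copy(),0,2)[0]:
    if cv2.contourArea(c)>100: print("dark",cv2.boundingRect(c))
a=cv2.resize(im[190:345,75:275],None,fx=4,fy=4,interpolation=cv2.INTER_CUBIC)
cv2.imwrite("pics/cropt.png",a[:600])
b=np.hstack([cv2.resize(si[230:320,225:295],None,fx=6,fy=6,interpolation=cv2.INTER_CUBIC),cv2.resize(im[300:355,280:335],(380,540),interpolation=cv2.INTER_CUBIC)])
cv2.imwrite("pics/crops.png",b[:,:800])
E
```

```text
white [208. 334.] [37. 35.] 90.0 [0.4456 0.2385 0.052 ]
white [108. 300.] [57. 23.] 82.4 [0.5167 0.4418 0.052 ]
white [322. 211.] [26. 40.] 82.9 [0.6883 0.0029 0.052 ]
white [421. 206.] [26. 42.] 90.0 [ 0.6925 -0.2012  0.052 ]
white [221. 206.] [26. 40.] 86.8 [0.7061 0.2145 0.052 ]
white [135. 211.] [44. 44.] 90.0 [0.7007 0.3946 0.052 ]
white [547. 200.] [27. 39.] 77.7 [ 0.6962 -0.4591  0.052 ]
orange [447. 336.] [39. 25.] 57.0 [[0.448, -0.203], [0.474, -0.247], [0.408, -0.285], [0.383, -0.241]] [ 0.428  -0.2439  0.022 ]
orange [338. 327.] [30. 95.] 89.3 [[0.482, 0.074], [0.479, -0.122], [0.418, -0.12], [0.421, 0.075]] [ 0.4497 -0.0235  0.022 ]
orange [334. 243.] [38. 55.] 82.9 [[0.661, 0.041], [0.672, -0.075], [0.59, -0.082], [0.579, 0.033]] [ 0.6254 -0.0207  0.022 ]
orange [418. 239.] [38. 72.] 90.0 [[0.672, -0.123], [0.667, -0.275], [0.586, -0.269], [0.59, -0.12]] [ 0.6285 -0.1971  0.022 ]
orange [227. 239.] [38. 68.] 87.3 [[0.681, 0.283], [0.684, 0.137], [0.602, 0.133], [0.599, 0.277]] [0.6411 0.2074 0.022 ]
orange [ 14. 256.] [150.  29.] 90.0 [[0.785, 0.711], [0.783, 0.646], [0.459, 0.621], [0.46, 0.682]] [0.6173 0.6649 0.022 ]
dark (34, 33, 44, 55)
dark (6, 13, 26, 20)
```

View pics/cropt.png

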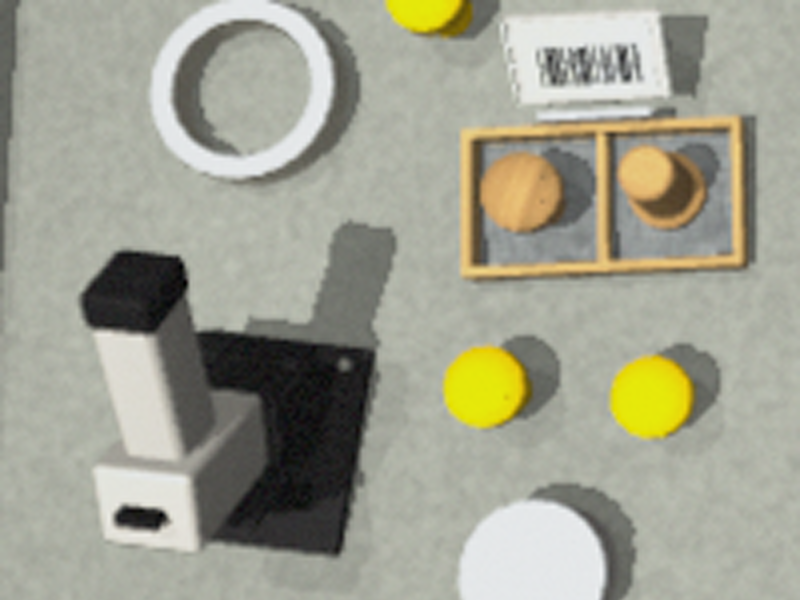

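View pics/crops.png

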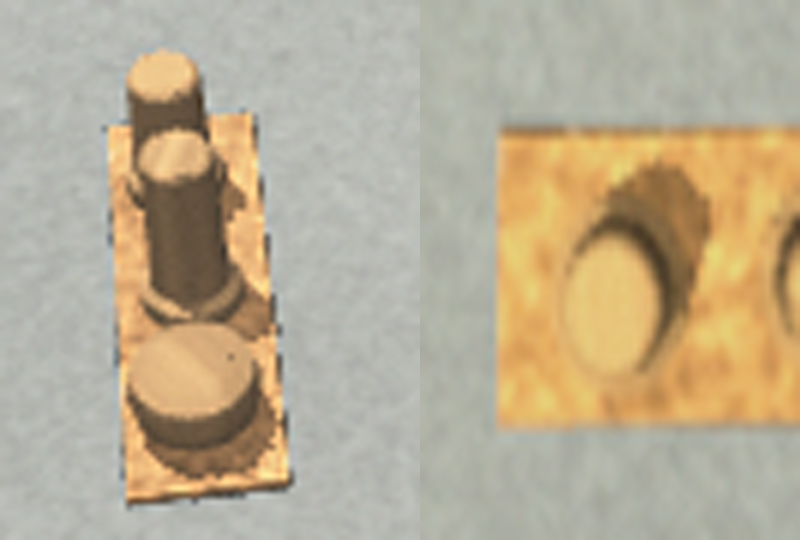

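The crops show the knob as the round cap at (205,238) and the foot beside it. The far (+y) cork piece at (308,330) is shorter than the middle one, so it is the spare. The cradle base's right edge runs from crop (372,350) to (340,553), so the base is yawed.

```bash
python3 - <<'E'
from h import *
P=pose("top");S=pose("side")
px=lambda u,v:(75+u/4,190+v/4)
t=np.array([onz(P,*px(u,v),.022)[:2] for u,v in [(463,132),(742,118),(747,267),(463,278)]])
print("tray",t.round(4).tolist(),t.mean(0).round(4)); 
d=(t[0]-t[1]+t[3]-t[2]);print("yaw of y from tray",np.degrees(np.arctan2(-d[0],d[1])), np.linalg.norm(d)/2,np.linalg.norm(t[0]-t[3]))
l=np.array([onz(P,*px(u,v),z)[:2] for u,v,z in [(500,14,.069),(660,12,.069),(670,100,.035),(523,106,.035)]]);print("holder",l.round(4).tolist(),l.mean(0).round(4))
print("knob",onz(P,*px(521,191),.047).round(4))
for z in (0.005,.01,.02):
    a,b,c=[onz(P,*px(u,v),z)[:2] for u,v in [(372,350),(340,553),(200,333)]]
    print("base",z,a.round(4),b.round(4),np.linalg.norm(a-b).round(4),"x-yaw",np.degrees(np.arctan2(*(a-b)[::-1])).round(1),"y-yaw",np.degrees(np.arctan2(-(c-a)[0],(c-a)[1])).round(1))
# spare top: right crop: scale 380/55 , x0=420-> crop shows col 280.., 540/55
u=280+(612-420)*55/380; v=300+305*55/540; print(u,v)
for h in (.069,.087): print("spare",h,onz(P,u,v,h).round(4), "side px",proj(S,onz(P,u,v,h)).round(1),"measured",225+165/6,230+77/6)
# middle
# box
im=cv2.imread("pics/top0.png")
bx=[onz(P,u,v,.06)[:2].round(4).tolist() for u,v in[(487,263),(567,258),(572,320),(493,327)]];print("box",bx,np.mean(bx,0))
# scanner head rear rect corners & handle
for u,v in[(95,465),(200,465),(203,550),(105,545)]: print("rear",onz(P,*px(u,v),.13).round(4))
E
```

```text
tray [[0.6777, 0.2859], [0.6807, 0.1356], [0.6003, 0.1335], [0.5988, 0.2844]] [0.6394 0.2099]
yaw of y from tray 0.8572150530275978 0.15062358750368085 0.0788885714546055
holder [[0.7293, 0.2533], [0.7277, 0.1705], [0.6889, 0.1719], [0.6881, 0.2501]] [0.7085 0.2114]
knob [0.6404 0.2472 0.047 ]
base 0.005 [0.5635 0.3381] [0.4569 0.3521] 0.1075 x-yaw -7.5 y-yaw -7.1
base 0.01 [0.563  0.3363] [0.457  0.3503] 0.1069 x-yaw -7.5 y-yaw -7.1
base 0.02 [0.5622 0.3327] [0.4573 0.3465] 0.1058 x-yaw -7.5 y-yaw -7.1
307.7894736842105 331.06481481481484
spare 0.069 [0.4462 0.0375 0.069 ] side px [250.9 242.2] measured 252.5 242.83333333333334
spare 0.087 [0.447  0.0367 0.087 ] side px [250.5 237.1] measured 252.5 242.83333333333334
box [[0.57, -0.323], [0.5755, -0.4816], [0.4541, -0.4773], [0.4446, -0.3238]] [ 0.51105  -0.401425]
rear [0.5035 0.4206 0.13  ]
rear [0.5022 0.3715 0.13  ]
rear [0.4636 0.3684 0.13  ]
rear [0.467 0.414 0.13 ]
```

```bash
python3 -m inch '{"jaw":[1,1,1,1,1,1],"translation":[[0,0,-0.053],[0,0,-0.053],[0,0,-0.053],[0,0,-0.053],[0,0,-0.053],[0,0,0]],"roll":[-0.94,-0.94,-0.94,-0.94,-0.94,0]}'
```

```text
clock: 0.85
tcp_pos: [0.2394, 0.6051, 0.303]
ee_rot: [0.002, 3.141, 0.004]
force: [0.4, 0.3, 0.8]
finger_gap: 1.0
grasp_force: 0.0
```

```bash
python3 -m inch '{"jaw":[1,1,1,1,1,1,1,1],"translation":[[-0.1,-0.09,0],[-0.1,-0.09,0],[-0.1,-0.09,0],[-0.1,-0.09,0],[-0.1,-0.09,0],[-0.1,-0.09,0],[-0.1,-0.09,0],[-0.1,-0.09,0]],"roll":[0,0,0,0,0,0,0,0]}'
python3 -m inch '{"jaw":[1,0.65,0.65,0.65,0.65],"translation":[[-0.1,-0.09,0],[-0.1,-0.087,0],[0,0,0.15],[0,0,0.15],[0,0,0]],"roll":[0,0,0,0,0]}'
python3 - <<'E'
from h import *
o=readout.get_obs(); P=pose("wrist"); im=camera("wrist")[:,:,::-1]; cv2.imwrite("pics/w1.png",im); print(o["tcp_pos"],o["ee_rot"])
print(proj(P,[.6404,.2472,.047]))
E
```

```text
clock: 1.85
tcp_pos: [0.5596, 0.3146, 0.3]
ee_rot: [-0.004, -3.14, 0.001]
force: [0.6, 0.0, -0.2]
finger_gap: 0.998
grasp_force: 0.0
clock: 2.48
tcp_pos: [0.6344, 0.2435, 0.1741]
ee_rot: [-0.003, -3.129, 0.008]
force: [-0.7, 0.4, 0.3]
finger_gap: 0.678
grasp_force: 0.0
[0.63436167 0.24354144 0.17413313] [-0.0033683  -3.12886371  0.00846766]
[328.38396865 229.57624258]
```

View pics/w1.png

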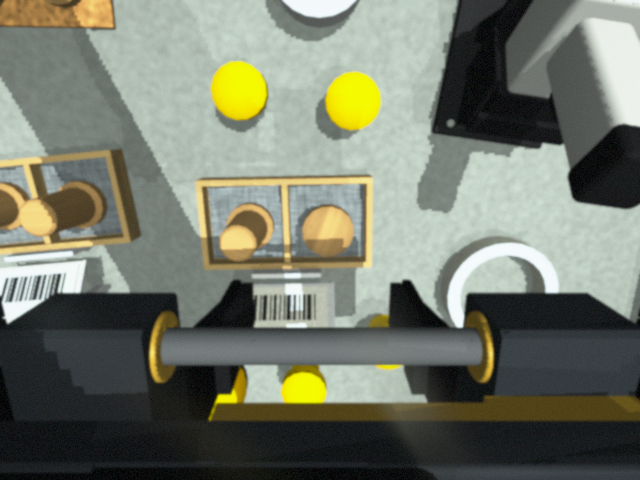

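The knob's cap shows at (327,230), matching the prediction of (328,230).

```bash
python3 -m inch '{"jaw":[0.65,0.65],"translation":[[0,0,0],[0,0,0]],"roll":[0,0]}'
```

```text
clock: 2.78
tcp_pos: [0.6406, 0.2461, 0.1852]
ee_rot: [0.001, 3.137, 0.003]
force: [-0.3, 0.4, 0.2]
finger_gap: 0.648
grasp_force: 0.0
```

```bash
python3 -m inch '{"jaw":[0.65,0.65,0.65,0.65,0.65,0.65,0.65],"translation":[[0,0.003,0.11],[0,0,0.11],[0,0,0.09],[0,0,0.06],[0,0,0.025],[0,0,0],[0,0,0]],"roll":[0,0,0,0,0,0,0]}'
```

```text
clock: 3.65
tcp_pos: [0.6403, 0.2471, 0.0257]
ee_rot: [0.001, 3.139, 0.002]
force: [-0.7, -0.5, -0.3]
finger_gap: 0.65
grasp_force: 0.0
```

```bash
python3 -m inch '{"jaw":[0.2,0.2,0.2,0.2,0.2],"translation":[[0,0,0],[0,0,0],[0,0,0],[0,0,0],[0,0,0]],"roll":[0,0,0,0,0]}'
```

```text
clock: 4.28
tcp_pos: [0.6409, 0.2469, 0.0267]
ee_rot: [0.001, 3.138, 0.002]
force: [-1.0, 0.5, 8.8]
finger_gap: 0.224
grasp_force: 4.5
```

```bash
python3 - <<'E'
from h import *
w=camera("wrist")[:,:,::-1]; s=camera("side")[:,:,::-1]
a=cv2.resize(s[160:260,270:400],(520,400),interpolation=cv2.INTER_CUBIC)
b=cv2.resize(w[160:400,200:460],(280,258))
o=np.zeros((400,800,3),np.uint8);o[:,:520]=a;o[:258,520:]=b
cv2.imwrite("pics/k1.png",o)
print(readout.get_obs()["finger_gap"],readout.get_obs()["force"],readout.get_obs()["grasp_force"])
E
```

```text
0.20937860913726838 [-1.06271604 -1.15294057 10.70965093] 5.2948203483811085
```

View pics/k1.png

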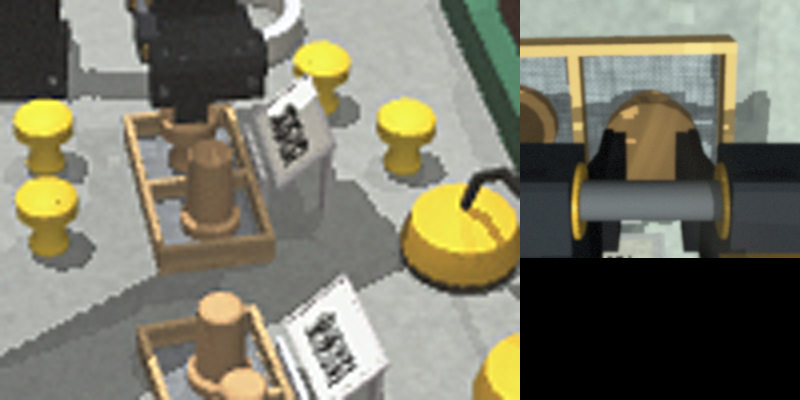

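```bash
python3 - <<'E'
from h import *
S=pose("side");W=pose("wrist");o=readout.get_obs();p=o["tcp_pos"]
for z in(0,.0187,.03,.07):
    q=p+[0,0,z]; a=proj(S,q);b=proj(W,q); print(z,"sidecrop",((a-[270,160])*4).round(),"wristcrop",((b-[200,160])*[280/260,258/240]+[520,0]).round(), "wrist half-gap px",(abs(proj(W,q+[0,.021,0])-b)[0]*280/260).round())
s=camera("side")[:,:,::-1];w=camera("wrist")[:,:,::-1]
a=cv2.resize(s[175:220,295:340],(400,400),interpolation=cv2.INTER_CUBIC)
b=cv2.resize(w[200:330,260:390],(400,400),interpolation=cv2.INTER_CUBIC)
cv2.imwrite("pics/k2.png",cv2.convertScaleAbs(np.hstack([a,b]),alpha=1.8,beta=20))
E
```

```text
0 sidecrop [184. 137.] wristcrop [654. 128.] wrist half-gap px 45.0
0.0187 sidecrop [184. 116.] wristcrop [654. 145.] wrist half-gap px 49.0
0.03 sidecrop [184. 103.] wristcrop [655. 156.] wrist half-gap px 52.0
0.07 sidecrop [184.  57.] wristcrop [656. 212.] wrist half-gap px 67.0
```

View pics/k2.png

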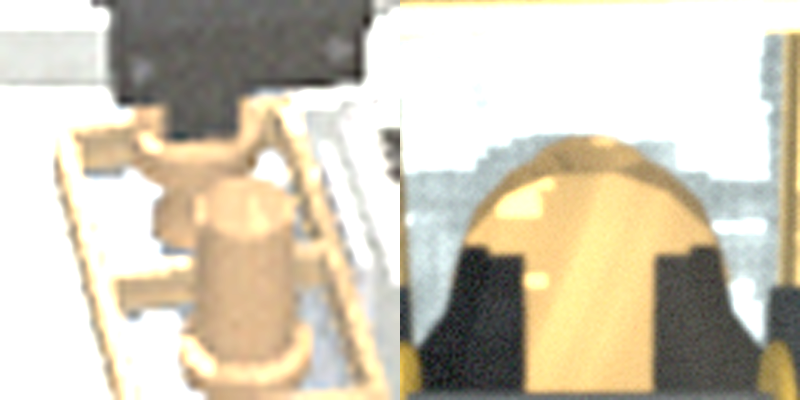

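The picture shows the finger tips at about 21 mm gap pressing on the cap's dome, so they're higher than I assumed. I'll open, lift clear and compare the true tip height with the reported TCP.

```bash
python3 -m inch '{"jaw":[0.65,0.65,0.65,0.65,0,0,0,0],"translation":[[0,0,0],[0,0,0],[0,0,-0.1],[0,0,-0.1],[0,0,0],[0,0,0],[0,0,0],[0,0,0]],"roll":[0,0,0,0,0,0,0,0]}'
python3 - <<'E'
from h import *
o=readout.get_obs(); S=pose("side");W=pose("wrist");p=o["tcp_pos"]
s=camera("side")[:,:,::-1];w=camera("wrist")[:,:,::-1]; print(o["finger_gap"],p,o["force"])
a=proj(S,p);b=proj(W,p);print(a,b)
x,y=a.astype(int); A=cv2.resize(s[y-30:y+20,x-25:x+25],(400,400),interpolation=cv2.INTER_CUBIC)
for z in(0,.01,.02,.03): 
    q=((proj(S,p+[0,0,z])-[x-25,y-30])*8).astype(int); cv2.circle(A,tuple(int(i) for i in q),3,(0,0,255),-1)
B=cv2.resize(w[200:330,260:390],(400,400),interpolation=cv2.INTER_CUBIC)
for z in(0,.01,.02,.03):
    q=((proj(W,p+[0,0,z])-[260,200])*400/130).astype(int); cv2.circle(B,tuple(int(i) for i in q),3,(0,0,255),-1)
cv2.imwrite("pics/t1.png",cv2.convertScaleAbs(np.hstack([A,B]),alpha=1.5,beta=20))
E
```

```text
clock: 5.48
tcp_pos: [0.6382, 0.2462, 0.1023]
ee_rot: [-0.001, -3.14, 0.002]
force: [1.1, 0.2, -0.0]
finger_gap: 0.279
grasp_force: 0.0
0.27851563066614465 [0.63816336 0.24619274 0.10225051] [ 1.13979179  0.23702397 -0.01253171]
[315.03587116 172.8311125 ] [324.25323746 279.28161611]
```

View pics/t1.png

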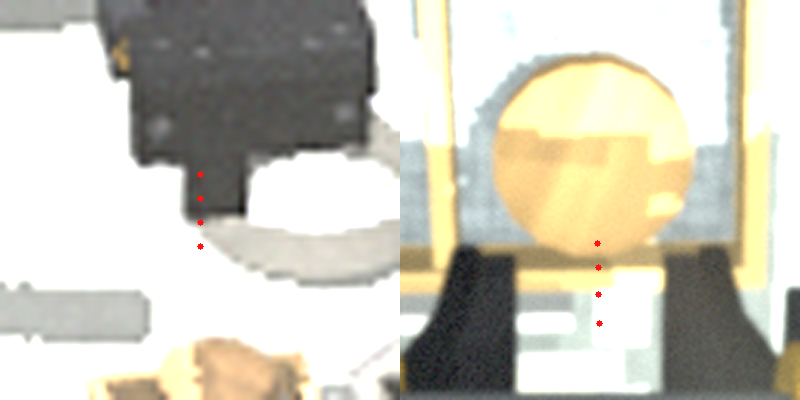

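Tips at partial opening sit well above the reported TCP. I'll quantify this numerically from the side view for several openings.

```bash
cat > tip.py <<'E'
from h import *
o=readout.get_obs(); S=pose("side"); p=o["tcp_pos"]; s=camera("side")
g=o["finger_gap"]*.087/2
a=proj(S,p); x,y=a.round().astype(int)
m=s.max(2)<75
rows=[]
for c in range(x-3,x+7):
    r=np.where(m[y-25:y+15,c])[0]; k=0
    # run from top
    col=m[y-25:y+15,c]; k=np.argmin(col) if not col.all() else 40
    rows.append(int(y-25+k))
out=[]
for t in (0.0,.008,.015):
    e,d=ray(S,x+2,np.median(rows)-.5); f=(p[1]-g-t-e[1])/d[1]; out.append(round((e+d*f)[2]-p[2],4))
print(o["finger_gap"].round(3),p.round(4),a.round(1),rows,"tip above TCP if edge at inner/8/15mm:",out)
E
python3 -m inch '{"jaw":[0,0,0,0],"translation":[[0,0,0],[0,0,0],[0,0,0],[0,0,0]],"roll":[0,0,0,0]}'; python3 tip.py
python3 -m inch '{"jaw":[0.3,0.3,0.3,0.3],"translation":[[0,0,0],[0,0,0],[0,0,0],[0,0,0]],"roll":[0,0,0,0]}'; python3 tip.py
python3 -m inch '{"jaw":[0.5,0.5,0.5,0.5],"translation":[[0,0,0],[0,0,0],[0,0,0],[0,0,0]],"roll":[0,0,0,0]}'; python3 tip.py
python3 -m inch '{"jaw":[0.7,0.7,0.7,0.7],"translation":[[0,0,0],[0,0,0],[0,0,0],[0,0,0]],"roll":[0,0,0,0]}'; python3 tip.py
```

```text
clock: 6.08
tcp_pos: [0.639, 0.2466, 0.1038]
ee_rot: [0.001, 3.141, 0.0]
force: [0.0, 0.4, 0.7]
finger_gap: 0.007
grasp_force: 0.0
clock: 6.62
tcp_pos: [0.639, 0.2465, 0.1037]
ee_rot: [0.001, 3.141, 0.0]
force: [-0.2, 0.3, 0.9]
finger_gap: 0.281
grasp_force: 0.0
clock: 7.18
tcp_pos: [0.6389, 0.2465, 0.1037]
ee_rot: [0.001, 3.142, 0.0]
force: [-0.6, 0.0, 0.1]
finger_gap: 0.497
grasp_force: 0.0
clock: 7.72
tcp_pos: [0.6389, 0.2465, 0.1037]
ee_rot: [0.001, 3.142, 0.0]
force: [0.4, 0.9, 0.3]
finger_gap: 0.695
grasp_force: 0.0Traceback (most recent call last):
  File "tip.py", line 15, in <module>
    print(o["finger_gap"].round(3),p.round(4),a.round(1),rows,"tip above TCP if edge at inner/8/15mm:",out)
          ^^^^^^^^^^^^^^^^^^^^^
AttributeError: 'float' object has no attribute 'round'
Traceback (most recent call last):
  File "tip.py", line 15, in <module>
    print(o["finger_gap"].round(3),p.round(4),a.round(1),rows,"tip above TCP if edge at inner/8/15mm:",out)
          ^^^^^^^^^^^^^^^^^^^^^
AttributeError: 'float' object has no attribute 'round'
Traceback (most recent call last):
  File "tip.py", line 15, in <module>
    print(o["finger_gap"].round(3),p.round(4),a.round(1),rows,"tip above TCP if edge at inner/8/15mm:",out)
          ^^^^^^^^^^^^^^^^^^^^^
AttributeError: 'float' object has no attribute 'round'
Traceback (most recent call last):
  File "tip.py", line 15, in <module>
    print(o["finger_gap"].round(3),p.round(4),a.round(1),rows,"tip above TCP if edge at inner/8/15mm:",out)
          ^^^^^^^^^^^^^^^^^^^^^
AttributeError: 'float' object has no attribute 'round'
```

```bash
sed -i 's/o\["finger_gap"\].round(3)/round(o["finger_gap"],3)/' tip.py; python3 tip.py
python3 -m inch '{"jaw":[0.45,0.45,0.45],"translation":[[0,0,0],[0,0,0],[0,0,0]],"roll":[0,0,0]}' >/dev/null; python3 tip.py
python3 -m inch '{"jaw":[0,0,0,0],"translation":[[0,0,0],[0,0,0],[0,0,0],[0,0,0]],"roll":[0,0,0,0]}'>/dev/null; python3 tip.py
```

```text
0.696 [0.6389 0.2465 0.1037] [315.3 172.3] [162, 162, 162, 173, 173, 173, 173, 173, 172, 173] tip above TCP if edge at inner/8/15mm: [np.float64(0.0213), np.float64(0.0272), np.float64(0.0324)]
0.479 [0.6389 0.2465 0.1037] [315.3 172.3] [162, 162, 171, 171, 171, 171, 170, 170, 170, 170] tip above TCP if edge at inner/8/15mm: [np.float64(0.0241), np.float64(0.0299), np.float64(0.0351)]
0.081 [0.6389 0.2465 0.1037] [315.3 172.3] [164, 167, 167, 167, 167, 166, 166, 166, 166, 161] tip above TCP if edge at inner/8/15mm: [np.float64(0.0246), np.float64(0.0304), np.float64(0.0354)]
```

Both views agree: the fingertips lie about 25 mm above the reported TCP at every opening, so I'll use that offset. I'll go down in small steps and watch the force.

```bash
python3 -m inch '{"jaw":[0.65,0.65,0.65,0.65,0.65,0.65,0.65],"translation":[[0,0,0],[0,0,0],[-0.003,0.001,0.09],[0,0,0.08],[0,0,0.04],[0,0,0],[0,0,0]],"roll":[0,0,0,0,0,0,0]}'
python3 -m inch '{"jaw":[0.65,0.65,0.65],"translation":[[0,0,0.015],[0,0,0.0],[0,0,0]],"roll":[0,0,0]}'
```

```text
clock: 9.68
tcp_pos: [0.6413, 0.2473, 0.0212]
ee_rot: [0.001, 3.139, 0.002]
force: [1.2, -0.5, 1.0]
finger_gap: 0.639
grasp_force: 0.0
clock: 10.05
tcp_pos: [0.6403, 0.247, 0.014]
ee_rot: [0.001, 3.141, 0.0]
force: [-0.6, 0.2, 0.4]
finger_gap: 0.649
grasp_force: 0.0
```

```bash
python3 -m inch '{"jaw":[0.65,0.65,0.65],"translation":[[0,0,0.015],[0,0,0.0],[0,0,0]],"roll":[0,0,0]}'
```

```text
clock: 10.42
tcp_pos: [0.64, 0.2469, 0.0075]
ee_rot: [-0.001, -3.141, 0.0]
force: [-0.7, -0.3, -0.4]
finger_gap: 0.65
grasp_force: 0.0
```

```bash
python3 -m inch '{"jaw":[0.65,0.65,0.3,0.3,0.3,0.3,0.3],"translation":[[0,0,0.012],[0,0,0],[0,0,0],[0,0,0],[0,0,0],[0,0,0],[0,0,0]],"roll":[0,0,0,0,0,0,0]}'
```

```text
clock: 11.3
tcp_pos: [0.6402, 0.247, 0.003]
ee_rot: [0.001, 3.141, 0.0]
force: [0.2, -0.2, 0.2]
finger_gap: 0.471
grasp_force: 30.0
```

```bash
python3 -m inch '{"jaw":[0.3,0.3,0.3,0.3,0.3,0.3,0.3,0.3],"translation":[[0,0,-0.06],[0,0,-0.12],[0,0,-0.12],[0,0,-0.1],[0.027,-0.135,0],[0.027,-0.135,0],[0.027,-0.135,0],[0.027,-0.135,0]],"roll":[0,0,0,0,0,0,0,0]}'
python3 -m inch '{"jaw":[0.3,0.3,0.3,0.3,0.3,0.3,0.3,0.3],"translation":[[0.027,-0.135,0],[0.027,-0.135,0],[0.027,-0.135,0],[0.027,-0.135,0],[0.027,-0.135,0],[0.027,-0.135,0],[0.027,-0.135,0],[0.025,-0.135,0]],"roll":[0,0,0,0,0,0,0,0]}'
python3 -m inch '{"jaw":[0.3,0.3,0.3],"translation":[[0,0,0],[0,0,0],[0,0,0]],"roll":[0,0,0]}'
python3 - <<'E'
from h import *
o=readout.get_obs(); P=pose("wrist"); im=camera("wrist")[:,:,::-1]; t=camera("top")[:,:,::-1]; cv2.imwrite("pics/w2.png",np.hstack([cv2.resize(im,(400,300)),cv2.resize(t,(400,300))]))
E
```

```text
clock: 12.3
tcp_pos: [0.5962, 0.0292, 0.163]
ee_rot: [0.001, 3.141, 0.0]
force: [1.6, -0.7, 0.6]
finger_gap: 0.469
grasp_force: 30.0
clock: 13.3
tcp_pos: [0.5104, -0.4025, 0.163]
ee_rot: [0.001, 3.141, 0.0]
force: [0.7, -0.1, -0.2]
finger_gap: 0.47
grasp_force: 30.0
clock: 13.68
tcp_pos: [0.5119, -0.3989, 0.1627]
ee_rot: [-0.003, 3.141, 0.002]
force: [-0.1, -0.0, -0.5]
finger_gap: 0.468
grasp_force: 30.0
```

View pics/w2.png

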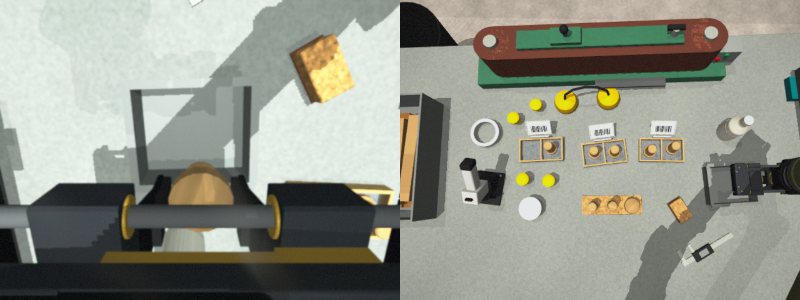

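The knob hangs in the gripper, the bay is empty, and the box lies beneath (wrist view rim from about (130,88) to (255,185) at 0.625 scale). Next I'll check its centre numerically.

```bash
python3 - <<'E'
from h import *
P=pose("wrist")
for u,v in [(130,90),(251,87),(137,185),(255,185)]: print(onz(P,u*1.6,v*1.6,.06).round(3))
E
```

```text
[ 0.451 -0.481  0.06 ]
[ 0.447 -0.344  0.06 ]
[ 0.567 -0.481  0.06 ]
[ 0.567 -0.332  0.06 ]
```

```bash
python3 -m inch '{"jaw":[0.3,0.3,0.3,0.3,0.3,0.3,0.3,0.3],"translation":[[0,-0.02,0.05],[0,0,0.1],[0,0,0.1],[0,0,0.08],[0,0,0.04],[0,0,0.02],[0,0,0],[0,0,0]],"roll":[0,0,0,0,0,0,0,0]}'
```

```text
clock: 14.78
tcp_pos: [0.5116, -0.4097, 0.0082]
ee_rot: [0.001, 3.14, -0.002]
force: [1.0, -0.0, 0.7]
finger_gap: 0.471
grasp_force: 30.0
```

```bash
python3 -m inch '{"jaw":[0.3,0.3,0.3],"translation":[[0,0,0.014],[0,0,0],[0,0,0]],"roll":[0,0,0]}'
```

```text
clock: 15.15
tcp_pos: [0.5115, -0.4096, 0.002]
ee_rot: [0.001, 3.14, -0.002]
force: [1.4, -1.4, 3.2]
finger_gap: 0.47
grasp_force: 30.0
```

```bash
python3 -m inch '{"jaw":[0.7,0.7,0.7,0.7,0.7,0.6,0.6,0.6],"translation":[[0,0,0],[0,0,0],[0,0,0],[0,0,-0.08],[0,0,-0.12],[0,0,-0.12],[0,0,-0.05],[0.02,0.12,0]],"roll":[0,0,0,0,0,0,0,0]}'
python3 -m inch '{"jaw":[0.6,0.6,0.6,0.6,0.6,0.6,0.6,0.6],"translation":[[0.02,0.13,0],[0.02,0.13,0],[0.02,0.13,0],[0.02,0.13,0],[0.02,0.13,0],[0.02,0.13,0],[0.02,0.13,0],[0.004,0.09,0]],"roll":[0,0,0,0,0,0,0,0]}'
python3 -m inch '{"jaw":[0.6,0.6,0.6],"translation":[[0,0,0],[0,0,0],[0,0,0]],"roll":[0,0,0]}'
python3 - <<'E'
from h import *
P=pose("wrist"); im=camera("wrist")[:,:,::-1]; cv2.imwrite("pics/w3.png",im); print(proj(P,[.446,.0385,.069]),proj(P,[.446,.0385-.066,.087]))
E
```

```text
clock: 16.15
tcp_pos: [0.5022, -0.3649, 0.1506]
ee_rot: [0.01, 3.14, -0.007]
force: [0.3, 1.3, 0.3]
finger_gap: 0.603
grasp_force: 0.0
clock: 17.15
tcp_pos: [0.444, 0.0415, 0.1483]
ee_rot: [0.003, -3.14, -0.0]
force: [1.7, -0.5, 0.7]
finger_gap: 0.597
grasp_force: 0.0
clock: 17.52
tcp_pos: [0.4455, 0.0376, 0.1489]
ee_rot: [-0.005, -3.141, 0.0]
force: [-0.2, -0.1, -0.1]
finger_gap: 0.596
grasp_force: 0.0
[324.6450535  237.04269378] [223.55030951 244.99116092]
```

```bash
python3 - <<'E'
from h import *
im=cv2.imread("pics/w3.png"); P=pose("wrist"); g=cv2.medianBlur(cv2.cvtColor(im,cv2.COLOR_BGR2GRAY),5)
c=cv2.HoughCircles(g,cv2.HOUGH_GRADIENT,1.2,30,param1=80,param2=15,minRadius=17,maxRadius=35)
for u,v,r in c[0]:
    if abs(v-240)<50 and 120<u<400: print(u,v,r,onz(P,u,v,.069).round(4),onz(P,u,v,.087).round(4))
E
```

```text
322.2 221.40001 19.76 [0.4349 0.037  0.069 ] [0.4306 0.037  0.087 ]
160.20001 223.8 34.28 [ 0.4362 -0.0744  0.069 ] [ 0.4317 -0.067   0.087 ]
239.40001 222.6 29.0 [ 0.4355 -0.0199  0.069 ] [ 0.4311 -0.0161  0.087 ]
269.40002 216.6 32.96 [0.4314 0.0009 0.069 ] [0.4273 0.0033 0.087 ]
225.00002 249.00002 21.92 [ 0.4545 -0.0311  0.069 ] [ 0.4488 -0.0266  0.087 ]
210.6 202.20001 19.76 [ 0.4212 -0.0385  0.069 ] [ 0.4178 -0.0335  0.087 ]
258.6 275.40002 26.0 [ 0.4744 -0.0085  0.069 ] [ 0.4674 -0.0055  0.087 ]
```

```bash
python3 -m inch '{"jaw":[0.6,0.6,0.6,0.6,0.6,0.6,0.6],"translation":[[-0.001,0.001,0.08],[0,0,0.1],[0,0,0.09],[0,0,0.055],[0,0,0.023],[0,0,0],[0,0,0]],"roll":[0,0,0,0,0,0,0]}'
```

```text
clock: 18.45
tcp_pos: [0.447, 0.0395, 0.0111]
ee_rot: [0.002, 3.14, 0.001]
force: [-0.0, 0.0, -0.6]
finger_gap: 0.604
grasp_force: 0.0
```

```bash
python3 -m inch '{"jaw":[0.2,0.2,0.2,0.2,0.2,0.2],"translation":[[0,0,0],[0,0,0],[0,0,0],[0,0,0],[0,0,0],[0,0,0]],"roll":[0,0,0,0,0,0]}'
```

```text
clock: 19.2
tcp_pos: [0.4462, 0.0395, 0.0104]
ee_rot: [0.001, 3.141, 0.0]
force: [-0.3, -0.7, 4.4]
finger_gap: 0.343
grasp_force: 30.1
```

```bash
python3 -m inch '{"jaw":[0.2,0.2,0.2,0.2,0.2,0.2,0.2,0.2],"translation":[[0,0,-0.05],[0,0,-0.1],[0,0,-0.1],[0,0,-0.05],[-0.08,0.086,0],[-0.08,0.086,0],[-0.08,0.086,0],[-0.08,0.086,0]],"roll":[0,0,0,0,0,0,0,0]}'
python3 -m inch '{"jaw":[0.2,0.2,0.2,0.2,0.2],"translation":[[-0.08,0.086,0],[-0.082,0.087,0],[0,0,0],[0,0,0],[0,0,0]],"roll":[0,0,0,0,0]}'
```

```text
clock: 20.2
tcp_pos: [0.5747, 0.178, 0.1293]
ee_rot: [-0.001, -3.141, 0.0]
force: [0.8, -0.3, 0.2]
finger_gap: 0.344
grasp_force: 30.0
clock: 20.82
tcp_pos: [0.6386, 0.2445, 0.1302]
ee_rot: [-0.004, -3.141, 0.001]
force: [0.2, -0.4, -1.2]
finger_gap: 0.34
grasp_force: 30.0
```

```bash
python3 -m inch '{"jaw":[0.2,0.2,0.2,0.2,0.2,0.2,0.2,0.2],"translation":[[0,0.005,0.08],[0,0,0.08],[0,0,0.07],[0,0,0.04],[0,0,0.02],[0,0,0.005],[0,0,0],[0,0,0]],"roll":[0,0,0,0,0,0,0,0]}'
```

```text
clock: 21.82
tcp_pos: [0.6396, 0.2484, 0.0131]
ee_rot: [0.001, 3.14, 0.001]
force: [-0.1, 0.2, -0.1]
finger_gap: 0.343
grasp_force: 30.0
```

```bash
python3 -m inch '{"jaw":[0.2,0.2,0.2],"translation":[[0,0,0.006],[0,0,0],[0,0,0]],"roll":[0,0,0]}'
```

```text
clock: 22.2
tcp_pos: [0.6395, 0.2484, 0.0104]
ee_rot: [0.001, 3.14, 0.001]
force: [1.0, 0.7, 3.1]
finger_gap: 0.342
grasp_force: 30.1
```

```bash
python3 -m inch '{"jaw":[0.6,0.6,0.6,0.6,0.6,0.6,0.6,0.6],"translation":[[0,0,0],[0,0,0],[0,0,0],[0,0,-0.07],[0,0,-0.13],[0,0,-0.15],[0,0,-0.15],[0,0,-0.125]],"roll":[0,0,0,0,0,0,0,0]}'
python3 -m inch '{"jaw":[1,1,1,1,1,1,1,1],"translation":[[0.0775,0.0733,0],[0.0775,0.0733,0],[0.0775,0.0733,0],[0.0775,0.0733,0],[0.0775,0.0733,0],[0,0,0],[0,0,0],[0,0,0]],"roll":[0,0,0,0,0,0.8,0.81,0]}'
python3 -m inch '{"jaw":[1,1,1],"translation":[[0,0,0],[0,0,0],[0,0,0]],"roll":[0,0,0]}'
python3 - <<'E'
from h import *
o=readout.get_obs();P=pose("wrist"); im=camera("wrist")[:,:,::-1].copy(); t=camera("top")[:,:,::-1]
print(o["tcp_pos"],R.from_rotvec(o["ee_rot"]).as_matrix().round(3).tolist())
cv2.imwrite("pics/w4.png",im); cv2.imwrite("pics/top4.png",t)
# predicted rear face corners
c=np.array([.5163,.391,0]);a=np.radians(-7.4);X=np.array([np.cos(a),np.sin(a),0]);Y=np.array([-np.sin(a),np.cos(a),0]);Z=np.array([0,0,1.])
sx=X*np.cos(.611)+Z*np.sin(.611);sz=-X*np.sin(.611)+Z*np.cos(.611);w=c+.025*X+.042*Z
for x in(-.022,.022):
    for y in(-.024,.024): print("rear",proj(P,w+sx*x+Y*y+sz*.105).round(0))
for x in(-.055,.055):
    for y in(-.0475,.0475): print("base",proj(P,c+X*x+Y*y+Z*.008).round(0))
E
```

```text
clock: 23.2
tcp_pos: [0.639, 0.2481, 0.2624]
ee_rot: [0.001, 3.14, 0.001]
force: [1.0, 0.6, 0.4]
finger_gap: 0.599
grasp_force: 0.0
clock: 24.2
tcp_pos: [0.4839, 0.3947, 0.2594]
ee_rot: [-0.202, -3.135, 0.001]
force: [0.3, -0.3, 0.2]
finger_gap: 1.0
grasp_force: 0.0
clock: 24.58
tcp_pos: [0.4841, 0.3947, 0.2597]
ee_rot: [0.203, 3.135, 0.0]
force: [0.1, 0.4, -0.3]
finger_gap: 0.999
grasp_force: 0.0
[0.48408699 0.39473246 0.25965932] [[-0.992, 0.129, 0.0], [0.129, 0.992, 0.0], [-0.0, 0.0, -1.0]]
rear [295. 191.]
rear [352. 191.]
rear [293. 241.]
rear [354. 241.]
base [279. 173.]
base [367. 173.]
base [282. 269.]
base [364. 268.]
```

```bash
python3 - <<'E'
from h import *
im=cv2.imread("pics/w4.png");h=cv2.cvtColor(im,cv2.COLOR_BGR2HSV)
for v in range(160,300,8): print(v,' '.join('%3d'%x for x in h[v,250:400:6,2]))
E
```

```text
160 221 221 209 202 191 196 201 196 197 200 194 211 216 215 206 210 210 220 219 220 215 213 216 219 217
168 209 221 214 216 193 199 193 205 200 194 197 198 214 210 214 218 208 211 215 211 216 214 212 213 217
176 218 214 222 205 195 123  54  58  56  54  53  56  58  54  53  59  61  60  60  66 217 222 209 218 210
184 218 220 213 208 211 149  60  56  55  56  55  54  52  55  55  62  63  64  56  59 209 216 222 218 221
192 214 213 216 216 193 153  58  56  56  61  60  58  58  57  55  56  59  59  60  60 218 213 215 219 219
200 213 215 216 218 200 129  55  44 225 248 247 248 248 248 248 248 251 221  58  60 213 210 215 212 218
208 205 219 213 219 198 100  35  31 237 251 246 240 240 242 248 251 252 223  35  56 215 212 221 218 219
216 219 219 219 214 201 156  37  25 240 252 227  42  44  38  36 252 252 230  28  79 210 218 221 213 220
224 219 215 218 207 197 159  32  29 242 252 252 251 252 252 252 252 252 230  39  96 215 219 220 220 220
232 217 219 214 210 207 150  36  24 245 252 252 252 252 252 252 252 252 234  38 108 223 214 219 223 218
240 207 205 202 182 193 135  40  26 244 252 252 252 252 252 252 250 252 234  33 137 216 214 220 219 220
248 186 191 163 173 157 119  28  25 157 172 225 230 219 164 164 145 143  81  35 154 217 219 221 216 219
256 132 132 134 120 118 114  38  23 112 126 166 173 176 173 173 143 143  40  36 170 223 220 221 222 222
264 136 136 130 137 136 123  27  26  54 119 233 240 218 173 175 147 126  44  42 183 218 221 218 221 224
272 135 133 134 139 140 144 131  23  20  51 165 173 178 174 175 148  51  52 157 219 219 220 221 221 226
280 134 140 139 136 136 137 139  29  28  59 242 247 248 246 174 148  55  54 136 218 225 219 219 223 226
288 136 134 135 133 135 138 138 141 137 133 243 248 248 248 175 152 225 218 221 219 220 221 220 222 223
296 132 128 132 140 133 155 137 140 137 141 244 247 248 248 183 155 211 226 223 216 218 221 223 218 219
```

```bash
python3 -m inch '{"jaw":[1,1,1,1,1,1,1,1],"translation":[[-0.0065,0.003,0.08],[0,0,0.09],[0,0,0.08],[0,0,0.08],[0,0,0.06],[0,0,0.03],[0,0,0],[0,0,0]],"roll":[0,0,0,0,0,0,0,0]}'
python3 -m inch '{"jaw":[1,1,1,1],"translation":[[0,0,0.03],[0,0,0.018],[0,0,0],[0,0,0]],"roll":[0,0,0,0]}'
```

```text
clock: 25.68
tcp_pos: [0.4875, 0.3963, 0.093]
ee_rot: [0.203, 3.133, 0.002]
force: [0.1, -0.2, 0.2]
finger_gap: 1.002
grasp_force: 0.0
clock: 26.18
tcp_pos: [0.4869, 0.3957, 0.0726]
ee_rot: [0.203, 3.135, 0.0]
force: [-0.3, 1.8, -0.4]
finger_gap: 0.999
grasp_force: 0.0
```

```bash
python3 -m inch '{"jaw":[0.4,0.4,0.4,0.4,0.4,0.4,0.4],"translation":[[0,0,0],[0,0,0],[0,0,0],[0,0,0],[0,0,0],[0,0,0],[0,0,0]],"roll":[0,0,0,0,0,0,0]}'
```

```text
clock: 27.05
tcp_pos: [0.4868, 0.396, 0.0726]
ee_rot: [0.203, 3.135, 0.001]
force: [0.7, 0.9, -0.1]
finger_gap: 0.552
grasp_force: 29.9
```

```bash
python3 -m inch '{"jaw":[0.4,0.4,0.4,0.4,0.4,0.4,0.4,0.4],"translation":[[0.015,0,-0.021],[0.03,0,-0.043],[0.04,0,-0.057],[0.04,0,-0.057],[0,0,-0.08],[0,0,-0.04],[0,0,0],[0,0,0]],"roll":[0,0,0,0,0,0,0,0]}'
```

```text
clock: 28.05
tcp_pos: [0.4365, 0.4015, 0.1904]
ee_rot: [-0.204, -3.133, 0.003]
force: [0.2, -1.1, -2.6]
finger_gap: 0.55
grasp_force: 29.9
```

```bash
python3 -m inch '{"jaw":[0.4,0.4,0.4,0.4,0.4,0.4,0.4,0.4],"translation":[[0,0,0],[0,0,0],[0,0,0],[-0.04,-0.05,0],[-0.08,-0.1,0],[-0.09,-0.11,0],[-0.08,-0.1,0.01],[-0.06,-0.08,0.02]],"roll":[-0.6,-0.6,-0.61,0,0,0,0,0]}'
python3 -m inch '{"jaw":[0.4,0.4,0.4,0.4,0.4],"translation":[[-0.036,-0.044,0.034],[0,0,0],[0,0,0],[0,0,0],[0,0,0]],"roll":[0,0,0,0,0]}'
python3 - <<'E'
from h import *
o=readout.get_obs();print(o["tcp_pos"],R.from_rotvec(o["ee_rot"]).as_matrix().round(3).tolist())
t=camera("top")[:,:,::-1];s=camera("side")[:,:,::-1];w=camera("wrist")[:,:,::-1]
cv2.imwrite("pics/top5.png",t);cv2.imwrite("pics/side5.png",s);cv2.imwrite("pics/w5.png",w)
A=cv2.resize(s[110:240,250:400],(460,400),interpolation=cv2.INTER_CUBIC);B=cv2.resize(w,(340,255))
C=cv2.resize(t[170:280,160:280],(340,312),interpolation=cv2.INTER_CUBIC)
o=np.zeros((567,800,3),np.uint8);o[:400,:460]=A;o[:255,460:]=B;o[255:567,460:]=C;cv2.imwrite("pics/read.png",o)
E
```

```text
clock: 29.05
tcp_pos: [0.5808, 0.2253, 0.178]
ee_rot: [0.02, -3.14, 0.003]
force: [0.3, 1.0, -2.3]
finger_gap: 0.55
grasp_force: 29.9
clock: 29.68
tcp_pos: [0.5941, 0.2123, 0.1666]
ee_rot: [-0.027, 3.141, 0.001]
force: [0.2, 0.3, -1.5]
finger_gap: 0.549
grasp_force: 29.9
[0.59410057 0.21226244 0.16663616] [[-1.0, -0.017, 0.001], [-0.017, 1.0, 0.001], [-0.001, 0.001, -1.0]]
```

View pics/read.png

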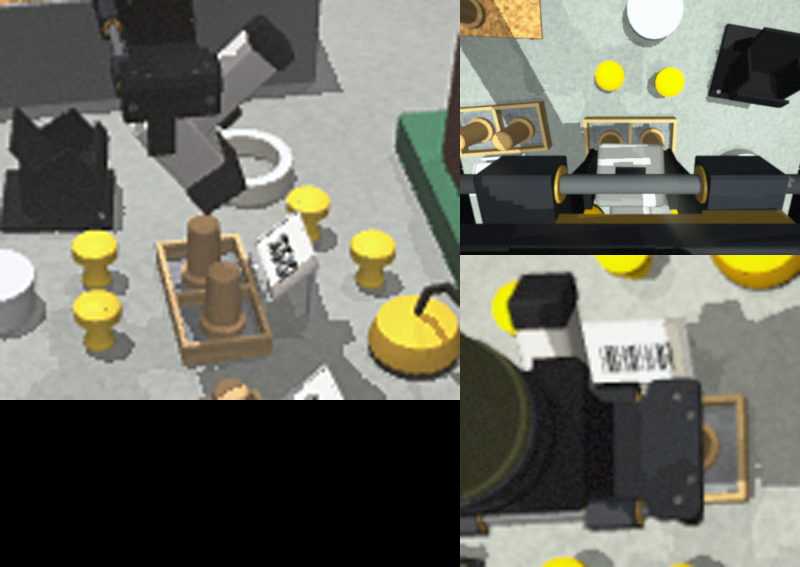

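The view shows the spare upright in its bay next to the other foot, and the scanner held over the tray, aimed at the label. Its nose edge runs from side px (312.6,176.8) to (329.9,170.3).

```bash
python3 - <<'E'
from h import *
S=pose("side");o=readout.get_obs();p=o["tcp_pos"];Rt=R.from_rotvec(o["ee_rot"]).as_matrix()
X=-Rt[:,0];Y=Rt[:,1];Z=np.array([0,0,1.]);w=p+.056*X-.0011*Y-.0306*Z
print("window",w.round(4),p)
for L in(30,35,40):
    a=np.radians(L);sx=X*np.cos(a)+Z*np.sin(a);print(L,[proj(S,w+sx*x-Y*.028).round(1) for x in(-.022,.022)])
s=cv2.imread("pics/side5.png");g=cv2.cvtColor(s,cv2.COLOR_BGR2GRAY)
for v in range(158,184,2): print(v,g[v,300:340:2])
c=cv2.cvtColor(s,cv2.COLOR_BGR2HSV)
l=cv2.inRange(c,(0,0,190),(180,40,255))[175:215,330:358];n=cv2.connectedComponentsWithStats(l);print(n[2],n[3]+[330,175],proj(S,[.7075,.2112,.052]))
# handle tip etc
E
```

```text
window [0.6504 0.2112 0.1359] [0.59436791 0.211448   0.16643674]
30 [array([316.6, 180.3]), array([331.1, 171.9])]
35 [array([317. , 180.8]), array([330.7, 171.4])]
40 [array([317.4, 181.2]), array([330.3, 171. ])]
158 [ 38  37  42  34 119 119 120 122 116 120 119  79  41  90 135 135 131 132
 125 126]
160 [ 43  67  91 117 117 118 118 119 118 118 124 119  41  45 105 102 114 132
 122 129]
162 [193 104 117 116 115 117 116 116 119 118 120 134  44  43 192 186 192 169
 169 123]
164 [195 196 108 116 117 116 117 116 118 121 120  46  51  47 111 191 187 184
 188 169]
166 [192 191 193 110 117 115 117 113 121  72  44  45  48  50  36 191 183 182
 182 247]
168 [190 189 195 196 111 116 117 119  48  46  46  50  46  44  45 248 249 250
 252 246]
170 [193 192 193 193 192 110  74  43  46  42  47  45  45  46  43 128 194 153
 138 125]
172 [194 194 195 197 195 150  42  45  47  43  47  48  48  47  73 138 133 133
 130 127]
174 [191 194 193 191 191 195  64  43  50  48  48  47  38 136 138 135 133 133
 131 126]
176 [195 195 189 192 193 192 191  51  45  50  41  96 101 119 130 130 121 107
 103 111]
178 [190 190 192 194 192 188 191 194  55  41 189 195 192 177 185 170 186 191
 191 187]
180 [190 189 195 191 188 191 200 139 134 132 189 193 189 183 186 191 191 188
 193 189]
182 [188 186 187 193 192 196 130 133 135 133 128 189 191 188 187 186 194 186
 186 191]
[[  0   0  28  40 770]
 [  9   0   4   4   8]
 [  0   3  28  36 328]
 [ 27   5   1   1   1]
 [ 24   7   4   2   7]
 [ 11  14   2   2   2]
 [ 13  17   1   2   2]
 [ 12  21   1   1   1]
 [ 14  22   1   1   1]] [[343.51818182 196.53636364]
 [341.125      176.625     ]
 [343.23170732 190.48780488]
 [357.         180.        ]
 [355.71428571 182.42857143]
 [341.5        189.5       ]
 [343.         192.5       ]
 [342.         196.        ]
 [344.         197.        ]] [341.72887798 192.64623154]
```

The nose edges match a 35° lean and the window lies about 101 mm from the label on its axis. I'll hold there.

```bash
python3 -m inch '{"jaw":[0.4,0.4,0.4,0.4,0.4,0.4,0.4,0.4],"translation":[[0,0,0],[0,0,0],[0,0,0],[0,0,0],[0,0,0],[0,0,0],[0,0,0],[0,0,0]],"roll":[0,0,0,0,0,0,0,0]}'
python3 -m inch '{"jaw":[0.4,0.4,0.4,0.4,0.4,0.4,0.4,0.4],"translation":[[0,0,-0.045],[0,0,-0.04],[0.04,0.05,0],[0.08,0.1,0],[0.09,0.115,0],[0.09,0.115,0],[0.06,0.075,0],[0.025,0.029,0]],"roll":[0,0,0,0,0,0,0,0]}'
python3 -m inch '{"jaw":[0.4,0.4,0.4,0.4,0.4,0.4,0.4],"translation":[[0,0,0],[0,0,0],[0,0,0],[0,0,0],[0,0,0],[0,0,0],[0,0,0]],"roll":[0.6,0.6,0.61,0,0,0,0]}'
python3 -c "
from h import *
o=readout.get_obs();Rt=R.from_rotvec(o['ee_rot']).as_matrix();print(Rt.round(4).tolist());print(Rt.T@(np.array([.4372,.4025,.1438])-o['tcp_pos'])/.4)"
```

```text
clock: 30.82
tcp_pos: [0.5945, 0.2109, 0.1661]
ee_rot: [-0.024, 3.141, 0.0]
force: [0.4, 0.1, -2.4]
finger_gap: 0.551
grasp_force: 29.9
clock: 31.82
tcp_pos: [0.4357, 0.4051, 0.2017]
ee_rot: [-0.031, 3.14, 0.004]
force: [0.6, -0.7, -1.3]
finger_gap: 0.548
grasp_force: 29.9
clock: 32.7
tcp_pos: [0.4377, 0.402, 0.2001]
ee_rot: [0.203, 3.135, -0.0]
force: [0.0, 1.7, -0.9]
finger_gap: 0.549
grasp_force: 29.9
[[-0.9916, 0.1291, 0.0001], [0.1291, 0.9916, -0.0], [-0.0001, 0.0, -1.0]]
[0.00134383 0.00097822 0.14081568]
```

```bash
python3 -m inch '{"jaw":[0.4,0.4,0.4,0.4,0.4,0.4,0.4],"translation":[[0.001,0.001,0.06],[0,0,0.06],[0,0,0.021],[0,0,0],[0,0,0],[0,0,0],[0,0,0]],"roll":[0,0,0,0,0,0,0]}'
python3 -c "
from h import *
o=readout.get_obs();Rt=R.from_rotvec(o['ee_rot']).as_matrix();print(Rt.T@(np.array([.4868,.396,.0726])-o['tcp_pos'])/.4)"
```

```text
clock: 33.58
tcp_pos: [0.4375, 0.4028, 0.1443]
ee_rot: [0.203, 3.134, 0.001]
force: [0.1, 1.1, -1.6]
finger_gap: 0.551
grasp_force: 29.9
[-0.12427741 -0.00114623  0.17938266]
```

```bash
python3 -m inch '{"jaw":[0.4,0.4,0.4,0.4,0.4,0.4,0.4,0.4],"translation":[[-0.025,-0.001,0.036],[-0.035,0,0.05],[-0.03,0,0.043],[-0.016,0,0.023],[-0.008,0,0.012],[0,0,0],[0,0,0],[0,0,0]],"roll":[0,0,0,0,0,0,0,0]}'
python3 -c "
from h import *
o=readout.get_obs();Rt=R.from_rotvec(o['ee_rot']).as_matrix();print(Rt.T@(np.array([.4868,.396,.0726])-o['tcp_pos'])/.4)"
```

```text
clock: 34.58
tcp_pos: [0.4826, 0.3963, 0.0785]
ee_rot: [0.203, 3.134, 0.001]
force: [2.7, -1.5, -0.2]
finger_gap: 0.549
grasp_force: 29.9
[-0.01055992  0.00051616  0.01486858]
```

```bash
python3 -m inch '{"jaw":[0.4,0.4,0.4,0.4,0.4],"translation":[[-0.006,0,0.008],[-0.0045,0,0.0065],[0,0,0],[0,0,0],[0,0,0]],"roll":[0,0,0,0,0]}'
```

```text
clock: 35.2
tcp_pos: [0.4868, 0.3965, 0.0726]
ee_rot: [0.203, 3.134, 0.002]
force: [4.0, 2.5, 1.1]
finger_gap: 0.549
grasp_force: 29.9
```

```bash
python3 -m inch '{"jaw":[0.7,1,1,1,1,1,1,1],"translation":[[0,0,0],[0,0,0],[0,0,0],[0,0,0],[0,0,-0.05],[0,0,-0.1],[0,0,-0.15],[0,0,-0.15]],"roll":[0,0,0,0,0,0,0,0]}'
python3 -m inch '{"jaw":[1,1,1,1,1,1],"translation":[[0.1,0,-0.03],[0.1,0.05,0],[0.1,0.1,0],[0,0.1,0],[0,0,0],[0,0,0]],"roll":[0,0,0,0,0,0]}'
python3 - <<'E'
from h import *
o=readout.get_obs();print(o["tcp_pos"],o["force"])
t0=cv2.imread("pics/top0.png");s0=cv2.imread("pics/side0.png")
t=camera("top")[:,:,::-1];s=camera("side")[:,:,::-1];cv2.imwrite("pics/top9.png",t);cv2.imwrite("pics/side9.png",s)
for n,a,b,r in [("top scanner",t0,t,(250,330,95,170)),("side scanner",s0,s,(112,190,245,300))]:
    d=cv2.absdiff(a,b).max(2)[r[0]:r[1],r[2]:r[3]]; print(n,(d>60).sum(),d.mean())
    g=[cv2.cvtColor(i,cv2.COLOR_BGR2GRAY)[r[0]:r[1],r[2]:r[3]].astype(np.float32) for i in(a,b)];print(cv2.phaseCorrelate(*g))
    m=[(x>170)for x in g];print([ (np.argwhere(q).mean(0).round(2).tolist(),int(q.sum())) for q in m])
# changed areas
for n,a,b in(("top",t0,t),("side",s0,s)):
    d=(cv2.absdiff(a,b).max(2)>70).astype(np.uint8);q=cv2.connectedComponentsWithStats(cv2.dilate(d,np.ones((3,3))));print(n,[x.tolist() for x in q[2][1:] if x[4]>60])
E
```

```text
clock: 36.2
tcp_pos: [0.4865, 0.3956, 0.2558]
ee_rot: [0.203, 3.134, 0.002]
force: [0.6, 0.6, 0.2]
finger_gap: 1.001
grasp_force: 0.0
clock: 36.95
tcp_pos: [0.3811, 0.5096, 0.2651]
ee_rot: [0.205, 3.134, -0.0]
force: [-0.0, -0.3, -0.5]
finger_gap: 1.003
grasp_force: 0.0
[0.38112467 0.50963395 0.26513619] [-0.0477166  -0.33709506 -0.51341194]
top scanner 820 19.202333333333332
((0.1401671148888397, 0.01984341524057953), 0.7717340213457743)
[([35.93, 23.51], 1998), ([18.41, 27.9], 1156)]
side scanner 421 11.523776223776224
((0.04413971665803018, 0.002756314270470739), 0.874362432161967)
[([49.5, 30.21], 986), ([51.53, 41.85], 616)]
top [[201, 228, 18, 23, 235], [514, 280, 14, 22, 168], [101, 282, 19, 24, 299], [98, 306, 27, 23, 451], [302, 316, 21, 22, 241], [0, 380, 13, 29, 270], [230, 390, 13, 8, 64], [203, 401, 20, 18, 133]]
side [[128, 0, 89, 43, 1956], [126, 54, 9, 18, 88], [34, 117, 42, 119, 658], [247, 126, 29, 23, 241], [69, 139, 208, 205, 10317], [309, 183, 16, 22, 210], [12, 200, 15, 15, 111], [245, 241, 22, 27, 264], [296, 417, 29, 25, 392]]
```

The scanner's image is back where it started (shift under 0.2 px). The only other changes are the bay, the board slot, the box, and the arm with its shadow.

```bash
python3 -c "
from cell import job
print(job.job_done())"
```

```text
the job is handed in; nothing more can be done
None
```

The job is done and handed in at 37 s, no verdict shown: knob in the rework box, spare foot upright in its bay, scanner back in its cradle; the left tray's label was scanned for over a second from about 10 cm, 5° off square because the tool cannot tilt.

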